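# Function check of a latching stop button

### The job

Check the emergency stop of the cell test stand: push the big red mushroom button on the yellow box all the way down so that it latches and stays down by itself, and take your hand off it for a moment. Then turn its red head clockwise, pushing with a fingertip against a ridge on it, until the latch lets go, and let the head come back up and turn home; after that press the green start button on the grey box fully in and let go. Nothing needs to be gripped: lift or carry nothing, and leave the vials and all the other loose things where they are.

Things in the scene. Friction and masses are not known exactly. Their poses are not given: they have to be found in the camera images.
- stop_station: yellow-topped box 116 x 116 mm, 60 mm high, screwed to the bench by small ears (at its +y and -y sides, to 77 mm from the centre), a red mushroom head 94 mm across on top, a black cable gland reaching 72 mm out at +x. Cannot be moved. Origin: centre of its underside; z up. The head's axis is the vertical line through this origin.
- stop_top (a point): centre of the flat top of the red head, 96 mm above the bench when out; moves and turns with the head (axes parallel to the box's when home). The flat has a radius of 34 mm; the head falls off to the rim at 47 mm. Within 21 mm of this point there are no ridges. A push anywhere on the head sends it straight down without tilting. White curved arrows on it show the turning direction.
- ridge_1 (a point): middle of the steep face of ridge 1 on the red head, 33 mm from its axis (to the point's +y), 7 mm above the flat top; turns with the head. The saw-tooth ridge is 13 mm high, 21 to 43 mm from the axis. The face is a vertical plane through the axis, facing the point's -x, flat top clear before it; the back slopes away over 23 mm. Push along the point's +x: the head turns clockwise seen from above.
- ridge_2 (a point): the same on ridge 2, on the far side of the axis, 33 mm from the axis to the point's -y; its steep face faces the point's +x; pushed along the point's -x it turns the head clockwise seen from above.
- stop_press (a joint): how far the red head is down (m): 0 out, 0.012 fully down. A spring pushes it up (3 N at first). Pushed in to 0.0105 or more (up to about 10 N) a latch catches it: let go, it stays at about 0.009; let go earlier, it springs back. When the latch is released it springs up (about 5 N) unless something above holds it down.
- stop_twist (a joint): turn of the red head clockwise seen from above (rad): 0 home, end stop 1.0. A spring turns it home (0.02 N m at 0, 0.11 N m at 0.6). With the head latched down, the latch lets go at about 0.6; the head then rises 10 mm, pushing up on what stands over it. If it turns home before it has come up, it latches again.
- start_box: grey box with a light metal plate on top, 74 x 84 mm, 43.5 mm high, fixed to the bench, carrying the green button at its centre. Origin: centre of its underside.
- start_top (a point): centre of the top of the green push button (30 mm across).
- start (a joint): how far the green button is pressed (m): 0 out, 0.006 fully in; a spring returns it; fully in takes about 5 N.
- vial_brown: upright glass vial with a black cap and brown contents, 27 mm across, 50 mm high, loose near the yellow box; bystander. Origin: centre of its underside.
- vial_clear: upright empty glass vial with a black cap, 27 mm across, 50 mm high, loose near the grey box; bystander. Origin: centre of its underside.
- marker: marker pen with blue cap, 132 mm long, 15 mm high, lying loose at the back; bystander. Origin: centre of its underside.
- petri_dish: clear petri dish, 89 mm across, 14 mm high, loose at the front edge; bystander. Origin: centre of its underside.
- test_cell: grey bolted test cell, 88 x 96 x 92 mm, loose at the left; bystander. Origin: centre of its underside.
- end_plate: grey metal plate with corner holes, 92 x 92 x 11 mm, loose at the right; bystander. Origin: centre of its underside.

How it is judged:
By the outcome, as a careful person would: the job done as asked, in the order asked, and still so for the second after the job is handed in, with the robot touching nothing.
It also fails if it takes over 54 s, if anything falls off the work surface, if the arm or the gripper's body presses on something with over 40 N, if the wrist force passes 120 N, or if a joint passes its speed limit or range.

### The arm

A 6-joint arm with a two-finger parallel gripper is mounted at the origin on a cart in front of the work surface, level with it; the furniture and walls round the work are solid. World frame = base frame: x ahead of the robot, y to its left, z up, the work surface at z = 0. Lengths are in mm, angles in rad, forces in N, time in s.
With the tool pointing down it reaches from about 300 to 775 mm from the base axis. Payload 14.6 kg.
Tool frame: the origin (TCP) lies at the very end of the fingers, on their centre line; the grasp point (between the pads) lies 19 mm behind it; z points along the fingers, y is the line along which they close (so a half turn about z gives the same grasp; the last joint's range is limited). The gripper opens to 94 mm and grips with 3 to 60 N. Pads are 16 mm wide; open, the fingers measure 119 mm over their backs; the gripper's body (75 mm by 177 mm) begins 78 mm behind the grasp point.
Start: joints at [1.272, 0.3, 1.521, -0, 1.321, -0.067], TCP at [126.349, 535.28, 205.446] pointing down, gripper open.
Joint ranges: [-3.03, 3.03], [-0.79, 2.21], [0.23, 2.52], [-1.04, 4.18], [0, 3.07], [-2.55, 2.55]. Speed limits (rad/s): [2.22, 2.22, 2.57, 3.14, 3.14, 3.14].

### API

Orientations are given as [roll, pitch, yaw] about the fixed x, y, z axes, in that order (R = Rz(yaw) Ry(pitch) Rx(roll)).
In Python, from cell import manip, camera, get_calibration gives the robot as it stands.
- The arm moves only by the tool arm_command, never from a script. Its argument "targets" is a list of rows, each an object of numbers: "hand": the opening, from -1 (shut) to 1 (fully open), so that 0 is half open; "x", "y", "z": the shift along the tool's x, y, z in m; "yaw": the turn about the tool's z in rad. In form: [{"hand": .., "x": .., "y": .., "z": .., "yaw": ..}, ...]. A call has 1 to 10 rows; each row shifts and turns the commanded pose from where the row before left it, along the tool's axes as they then stand; what a row does not reach is not made up. A row lasts 1/10 s, in which the tool goes at most 50 mm and 8.59 degrees, less where a joint would pass 70% of its speed; a pose out of reach is approached as far as the arm can. A call is refused whole if a number of a shift passes 0.05 or a number of a turn 0.15, either way. A call with a gripper value outside its range is refused whole. The fingers move at their own pace and stop on an object; "newtons" is the grip in N (left out, the last holds). Time passes only in rows, so rows that do not move let the fingers close. It gives the time, the measured TCP pose, the force, the opening and the grip force at its end, in the units of the state.
- manip.read_state(): the state, without advancing time (a new reading comes with each control period).
- camera(name): name is "side" or "top"; returns the picture (384x512x3 uint8, red, green, blue); there is no depth.
- get_calibration(name): a dict with "K" (3x3 intrinsics, pixels), "cam_to_world" (4x4, takes a point from camera to world coordinates). Camera axes: x right, y up, looking along -z (the intrinsics and any distortion apply to the point x, -y, -z); pixel columns grow to the right and rows downward; lengths in mm; the calibration is good to about 2 mm. A picture is of the moment at which its call begins. get_calibration takes no time and is no camera call.
- manip.sign_off(): hands the job in; it is judged then, once.
The state is a dict: "clock": time; "joints": joint angles; "qd": joint speeds; "effort": joint torques, N m; "eef_pos": TCP position; "eef_rot": TCP orientation; "wrist_force": force on the tool from outside, world axes, zero at the start; "moment": the same for the moment, N m; "finger_gap": finger opening in mm; "finger_force": force on a finger pad.
Only numpy, scipy, OpenCV 4.12 (cv2) and the standard library are available. Lean on these libraries where they do the work, as an engineer would, in place of code of your own. Each camera call takes 0.05 s, during which the arm holds its last target. There are 200 camera calls.

## Working session

There is one attempt and no reset: what is moved stays moved. The work goes in short steps, Python scripts to look and compute and a tool call to move; the robot and the scene stay as the last step left them, time stands still between calls to the robot, and variables do not carry over. Pictures are saved under pics/ and viewed, at most 10 in all, crops included, and the job is handed in when it is done.

Besides the shell and the picture viewer there is one more tool, called after "Emit:" in YAML: its name, and indented under it one key for each argument. arm_command: Moves the arm, as the interface text tells. Its arguments: {"type":"object","properties":{"targets":{"type":"array"},"newtons":{"type":"number"}},"required":["targets"]}

```bash
mkdir -p pics; python3 - <<'E'
from cell import manip,camera,get_calibration
import cv2
for n in("top","side"):
    cv2.imwrite(f"pics/{n}0.png",cv2.resize(camera(n)[:,:,::-1],None,fx=1.5,fy=1.5,interpolation=cv2.INTER_CUBIC))
    c=get_calibration(n);print({k:v.round(3).tolist() if hasattr(v,'round') else v for k,v in c.items()})
s=manip.read_state();print(s)
E
```

```text
{'K': [[419.634, 0.0, 256.663], [0.0, 419.634, 191.893], [0.0, 0.0, 1.0]], 'cam_to_world': [[-0.009, 0.997, -0.07, 451.879], [-1.0, -0.01, -0.007, 10.203], [-0.007, 0.07, 0.997, 1305.712], [0.0, 0.0, 0.0, 1.0]]}
{'K': [[367.556, 0.0, 253.182], [0.0, 367.556, 188.925], [0.0, 0.0, 1.0]], 'cam_to_world': [[-0.958, 0.163, -0.236, 285.795], [-0.286, -0.479, 0.83, 852.748], [0.022, 0.862, 0.506, 601.599], [0.0, 0.0, 0.0, 1.0]]}
{'clock': 0.1, 'joints': array([ 1.27237410e+00,  3.00447147e-01,  1.52151653e+00, -6.18031950e-06,
        1.32070948e+00, -6.65933560e-02]), 'qd': array([-0.00069901, -0.00179752, -0.00161922,  0.00181598, -0.00082848,
       -0.00158845]), 'effort': array([ 3.60776845e-03, -5.32643402e+01, -3.53289235e+01,  7.10548251e-02,
        2.33801227e-02, -1.57870609e-04]), 'eef_pos': array([126.29747774, 535.05781944, 204.92677838]), 'eef_rot': array([-3.14051415e+00, -6.59280227e-05,  2.90976528e+00]), 'wrist_force': array([ 0.82613586,  0.69508717, -0.29574339]), 'moment': array([-0.00558158,  0.00114436,  0.00358183]), 'finger_force': 0.0, 'finger_gap': 93.83973334843972}
```

View pics/top0.png

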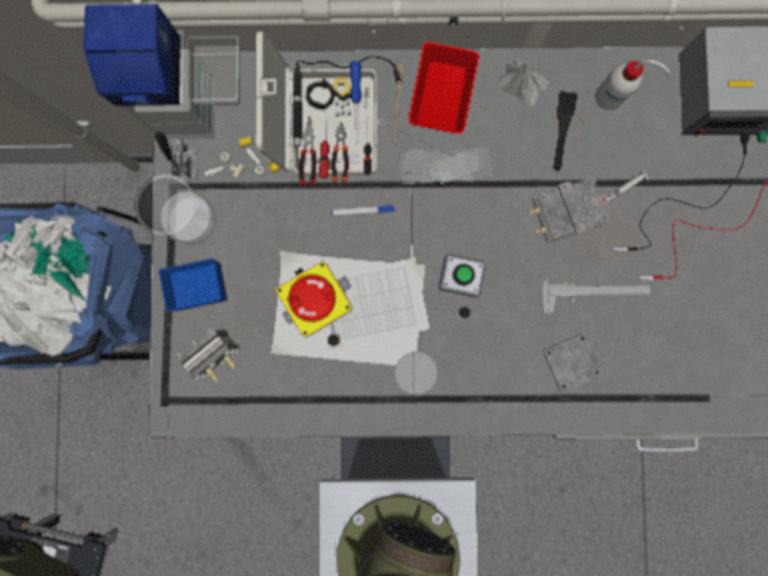

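View pics/side0.png

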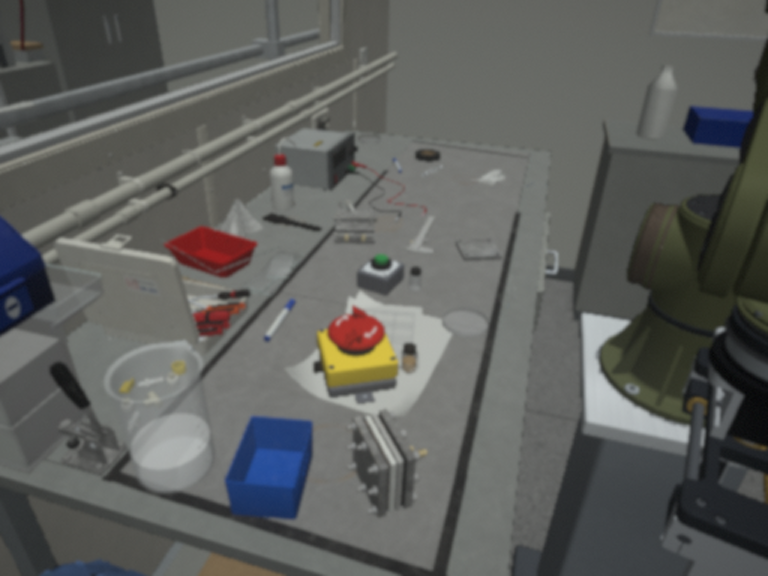

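The top view shows the red head at about (312,298) and the green button at (464,274), in 1.5x pixels. The brown vial is at (334,340) and the clear vial at (464,312). I'll enlarge the head next.

```bash
cat > h.py <<'E'
from cell import manip,camera,get_calibration
import numpy as np,cv2
def ray(n,u,v,z):
    c=get_calibration(n);T=c["cam_to_world"];d=T[:3,:3]@(np.array([1,-1,-1])*(np.linalg.inv(c["K"])@[u,v,1]));o=T[:3,3]
    return (o+d*(z-o[2])/d[2]).round(1)
def proj(n,p):
    c=get_calibration(n);T=c["cam_to_world"];q=T[:3,:3].T@(np.array(p)-T[:3,3]);q=c["K"]@(q*[1,-1,-1]);return (q[:2]/q[2]).round(1)
def crop(n,u,v,w,h,f,name):
    im=camera(n)[v:v+h,u:u+w,::-1];cv2.imwrite(name,cv2.resize(im,None,fx=f,fy=f,interpolation=cv2.INTER_CUBIC))
E
python3 - <<'E'
from h import *
a=camera("top")[165:240,175:335,::-1];b=camera("side")[190:270,200:300,::-1]
a=cv2.resize(a,None,fx=5,fy=5,interpolation=cv2.INTER_CUBIC)
cv2.imwrite("pics/a1.png",a)
b=cv2.resize(b,None,fx=7,fy=7,interpolation=cv2.INTER_CUBIC);cv2.imwrite("pics/b1.png",b)
im=camera("top").astype(int)
r,g,bb=im[...,0],im[...,1],im[...,2]
for nm,m,z in(("red",(r>120)&(g<80)&(bb<80),80),("yel",(r>150)&(g>130)&(bb<100),60),("grn",(g>r+40)&(g>bb+25),50)):
    m=m.astype(np.uint8);m[:150]=0;m[250:]=0;m[:,:170]=0;m[:,340:]=0
    ys,xs=np.nonzero(m);print(nm,len(xs),xs.min(),xs.max(),ys.min(),ys.max())
    h=cv2.convexHull(np.c_[xs,ys].astype(np.int32))
    print(cv2.minAreaRect(h),cv2.minEnclosingCircle(h))
    for zz in (z,):
        c=cv2.minAreaRect(h)[0];print(ray("top",*c,zz))
        if nm=="yel":
            print([ray("top",*p,60).tolist() for p in cv2.boxPoints(cv2.minAreaRect(h))])
        print(ray("top",*cv2.minEnclosingCircle(h)[0],zz))
E
```

```text
red 620 192 222 184 213
((207.0, 198.5), (29.0, 30.0), 90.0) ((207.2846221923828, 198.2076873779297), 15.305229187011719)
[520.5 163.9  80. ]
[521.4 163.1  80. ]
yel 640 184 234 174 224
((208.89706420898438, 199.16177368164062), (38.24418640136719, 38.75868225097656), 59.036251068115234) ((208.90872192382812, 198.85107421875), 25.833829879760742)
[519.6 160.8  60. ]
[[539.5, 239.7, 60.0], [598.3, 140.4, 60.0], [499.7, 82.2, 60.0], [441.6, 181.0, 60.0]]
[520.5 160.8  60. ]
grn 90 304 314 178 187
((309.0, 182.5), (9.0, 10.0), 90.0) ((309.1499938964844, 182.39999389648438), 5.411433696746826)
[ 567.3 -138.8   50. ]
[ 567.6 -139.3   50. ]
```

View pics/a1.png

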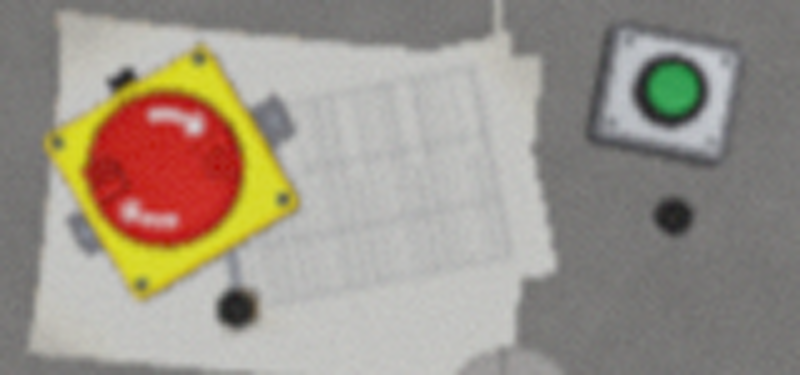

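View pics/b1.png

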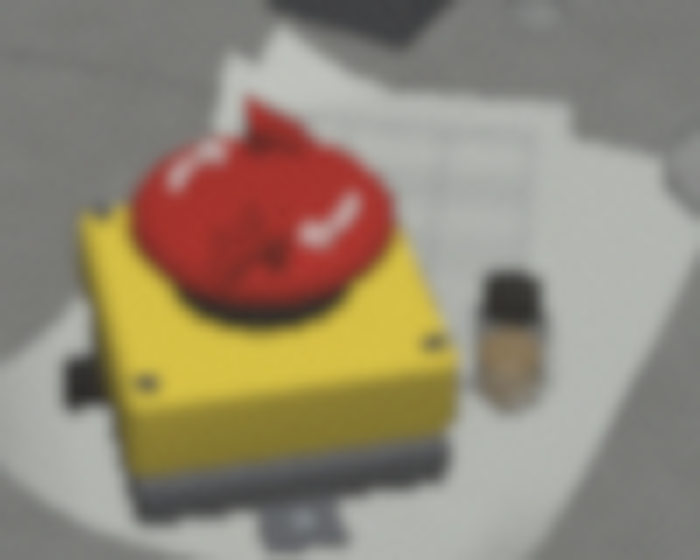

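The head centre is at about (520.5, 162) and the box yaw is about 31°, with the gland at +x and the ridges on box ±y. The green button is at about (567.5, -139). 

Plan:
1. Press the centre with the fingers closed.
2. Open to a gap of about 54 mm and twist both ridges by pure yaw. Positive tool yaw is clockwise seen from above.

Emit:
arm_command:
  targets:
    - {"hand":-1,"x":-0.0335,"y":-0.0195}
    - {"hand":-1,"x":-0.0335,"y":-0.0195}
    - {"hand":-1,"x":-0.0335,"y":-0.0195}
    - {"hand":-1,"x":-0.0335,"y":-0.0195}
    - {"hand":-1,"x":-0.0335,"y":-0.0195}
    - {"hand":-1,"x":-0.0335,"y":-0.0195}
    - {"hand":-1,"x":-0.0335,"y":-0.0195}
    - {"hand":-1,"x":-0.0335,"y":-0.0195}
    - {"hand":-1,"x":-0.0335,"y":-0.0195}
    - {"hand":-1,"x":-0.0335,"y":-0.0195}

```text
schema error: expected keys hand, x, y, z, yaw
```

Emit:
arm_command:
  targets:
    - {"hand":-1,"x":-0.0335,"y":-0.0195}
    - {"hand":-1,"x":-0.0335,"y":-0.0195}
    - {"hand":-1,"x":-0.0335,"y":-0.0195}
    - {"hand":-1,"x":-0.0335,"y":-0.0195}
    - {"hand":-1,"yaw":0}
    - {"hand":-1}
    - {"hand":-1}

```text
schema error: expected keys hand, x, y, z, yaw
```

Emit:
arm_command:
  targets:
    - {"hand":-1,"x":-0.0335,"y":-0.0195,"z":0,"yaw":0}
    - {"hand":-1,"x":-0.0335,"y":-0.0195,"z":0,"yaw":0}
    - {"hand":-1,"x":-0.0335,"y":-0.0195,"z":0,"yaw":0}
    - {"hand":-1,"x":-0.0335,"y":-0.0195,"z":0,"yaw":0}
    - {"hand":-1,"x":-0.0335,"y":-0.0195,"z":0,"yaw":0}
    - {"hand":-1,"x":-0.0335,"y":-0.0195,"z":0,"yaw":0}
    - {"hand":-1,"x":-0.0335,"y":-0.0195,"z":0,"yaw":0}
    - {"hand":-1,"x":-0.0335,"y":-0.0195,"z":0,"yaw":0}
    - {"hand":-1,"x":-0.0335,"y":-0.0195,"z":0,"yaw":0}
    - {"hand":-1,"x":-0.0335,"y":-0.0195,"z":0,"yaw":0}

```text
clock: 1.25
eef_pos: [408.5, 267.2, 205.5]
eef_rot: [3.141, 0.0, 2.91]
wrist_force: [-0.8, 0.7, 0.0]
finger_gap: 17.3
finger_force: 0.0
```

Emit:
arm_command:
  targets:
    - {"hand":-1,"x":-0.0335,"y":-0.0195,"z":0,"yaw":0}
    - {"hand":-1,"x":-0.0335,"y":-0.0195,"z":0,"yaw":0}
    - {"hand":-1,"x":-0.0335,"y":-0.0195,"z":0,"yaw":0}
    - {"hand":-1,"x":-0.0335,"y":-0.0195,"z":0,"yaw":0}
    - {"hand":-1,"x":0,"y":0,"z":0,"yaw":0}
    - {"hand":-1,"x":0,"y":0,"z":0,"yaw":0}
    - {"hand":-1,"x":0,"y":0,"z":0,"yaw":0}

```text
clock: 1.95
eef_pos: [519.5, 162.4, 205.4]
eef_rot: [-3.142, -0.0, 2.91]
wrist_force: [0.6, -0.1, 0.1]
finger_gap: 0.2
finger_force: 0.0
```

Emit:
arm_command:
  targets:
    - {"hand":-1,"x":0,"y":0,"z":0.009,"yaw":0.148}
    - {"hand":-1,"x":0,"y":0,"z":0.009,"yaw":0.148}
    - {"hand":-1,"x":0,"y":0,"z":0.009,"yaw":0.148}
    - {"hand":-1,"x":0,"y":0,"z":0.009,"yaw":0.148}
    - {"hand":-1,"x":0,"y":0,"z":0.009,"yaw":0.148}
    - {"hand":-1,"x":0,"y":0,"z":0.009,"yaw":0.148}
    - {"hand":-1,"x":0,"y":0,"z":0.009,"yaw":0.148}
    - {"hand":-1,"x":0,"y":0,"z":0.009,"yaw":0.148}
    - {"hand":-1,"x":0,"y":0,"z":0.009,"yaw":0.148}
    - {"hand":-1,"x":0,"y":0,"z":0.009,"yaw":0.148}

```text
clock: 2.95
eef_pos: [519.4, 162.9, 115.4]
eef_rot: [3.141, -0.0, 1.425]
wrist_force: [0.3, -0.7, -0.1]
finger_gap: 0.5
finger_force: 0.0
```

Emit:
arm_command:
  targets:
    - {"hand":-1,"x":0,"y":0,"z":0,"yaw":0.148}
    - {"hand":-1,"x":0,"y":0,"z":0,"yaw":0.148}
    - {"hand":-1,"x":0,"y":0,"z":0,"yaw":0.137}
    - {"hand":-1,"x":0,"y":0,"z":0,"yaw":0}
    - {"hand":-1,"x":0,"y":0,"z":0,"yaw":0}

```text
clock: 3.45
eef_pos: [519.7, 162.5, 115.6]
eef_rot: [3.141, -0.0, 1.002]
wrist_force: [-0.2, 0.6, -0.7]
finger_gap: 0.3
finger_force: 0.0
```

```bash
python3 - <<'E'
from h import *
a=cv2.resize(camera("top")[165:240,165:265,::-1],None,fx=5,fy=5,interpolation=cv2.INTER_CUBIC)
b=cv2.resize(camera("side")[140:270,190:300,::-1],None,fx=4,fy=4,interpolation=cv2.INTER_CUBIC)[:375] if 0 else cv2.resize(camera("side")[165:258,195:280,::-1],None,fx=4,fy=4,interpolation=cv2.INTER_CUBIC)
h=max(len(a),len(b));p=lambda i:cv2.copyMakeBorder(i,0,h-len(i),0,0,cv2.BORDER_CONSTANT)
c=np.hstack([p(a),p(b)])[:, :800];print(c.shape);cv2.imwrite("pics/c2.png",b if 0 else cv2.resize(np.hstack([p(a),p(b)]),None,fx=.9,fy=.9))
E
```

```text
(375, 800, 3)
```

View pics/c2.png

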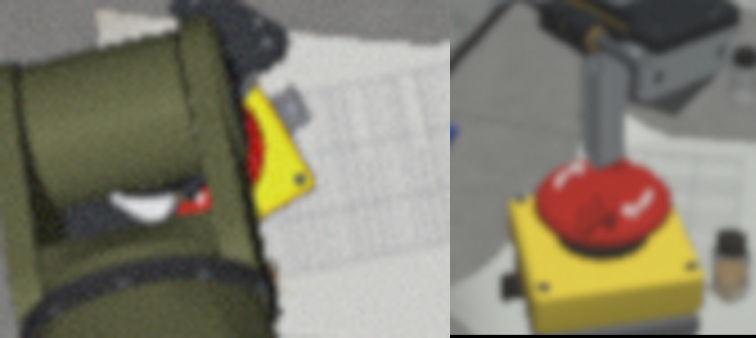

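The side view shows the closed fingers over the middle of the head, with the vial well clear. Now I'll press.

Emit:
arm_command:
  targets:
    - {"hand":-1,"x":0,"y":0,"z":0.01,"yaw":0}
    - {"hand":-1,"x":0,"y":0,"z":0.007,"yaw":0}
    - {"hand":-1,"x":0,"y":0,"z":0.003,"yaw":0}
    - {"hand":-1,"x":0,"y":0,"z":0.003,"yaw":0}
    - {"hand":-1,"x":0,"y":0,"z":0.003,"yaw":0}
    - {"hand":-1,"x":0,"y":0,"z":0.002,"yaw":0}
    - {"hand":-1,"x":0,"y":0,"z":0,"yaw":0}

```text
clock: 4.25
eef_pos: [520.2, 161.7, 87.6]
eef_rot: [3.141, -0.0, 0.997]
wrist_force: [-0.6, -2.1, 4.3]
finger_gap: 0.5
finger_force: 2.2
```

Emit:
arm_command:
  targets:
    - {"hand":-1,"x":0,"y":0,"z":0.002,"yaw":0}
    - {"hand":-1,"x":0,"y":0,"z":0.001,"yaw":0}
    - {"hand":-1,"x":0,"y":0,"z":0,"yaw":0}
    - {"hand":-1,"x":0,"y":0,"z":0,"yaw":0}

```text
clock: 4.65
eef_pos: [520.2, 161.7, 84.6]
eef_rot: [3.141, 0.0, 0.997]
wrist_force: [-1.0, -2.5, 7.4]
finger_gap: 0.9
finger_force: 3.0
```

Emit:
arm_command:
  targets:
    - {"hand":-1,"x":0,"y":0,"z":0.001,"yaw":0}
    - {"hand":-1,"x":0,"y":0,"z":0.0005,"yaw":0}
    - {"hand":-1,"x":0,"y":0,"z":0,"yaw":0}

```text
clock: 4.95
eef_pos: [520.5, 161.7, 84.1]
eef_rot: [3.141, -0.001, 0.997]
wrist_force: [-4.9, -2.4, 15.7]
finger_gap: 0.6
finger_force: 7.7
```

Bottomed out at z = 84.1 with 15.7 N. I'll retreat to about z = 120 and open to a gap of about 54 mm.

Emit:
arm_command:
  targets:
    - {"hand":-1,"x":0,"y":0,"z":-0.01,"yaw":0}
    - {"hand":-1,"x":0,"y":0,"z":-0.02,"yaw":0}
    - {"hand":-1,"x":0,"y":0,"z":-0.01,"yaw":0}
    - {"hand":0.15,"x":0,"y":0,"z":0,"yaw":0}
    - {"hand":0.15,"x":0,"y":0,"z":0,"yaw":0}
    - {"hand":0.15,"x":0,"y":0,"z":0,"yaw":0}
    - {"hand":0.15,"x":0,"y":0,"z":0,"yaw":0}
    - {"hand":0.15,"x":0,"y":0,"z":0,"yaw":0}
    - {"hand":0.15,"x":0,"y":0,"z":0,"yaw":0}
    - {"hand":0.15,"x":0,"y":0,"z":0,"yaw":0}

```text
clock: 5.95
eef_pos: [520.1, 161.8, 122.9]
eef_rot: [-3.141, 0.0, 0.997]
wrist_force: [-0.5, 0.1, 0.9]
finger_gap: 52.0
finger_force: 0.0
```

```bash
python3 - <<'E'
from h import *
crop("side",195,150,100,100,6,"pics/d3.png")
E
```

```text
(no output)
```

View pics/d3.png

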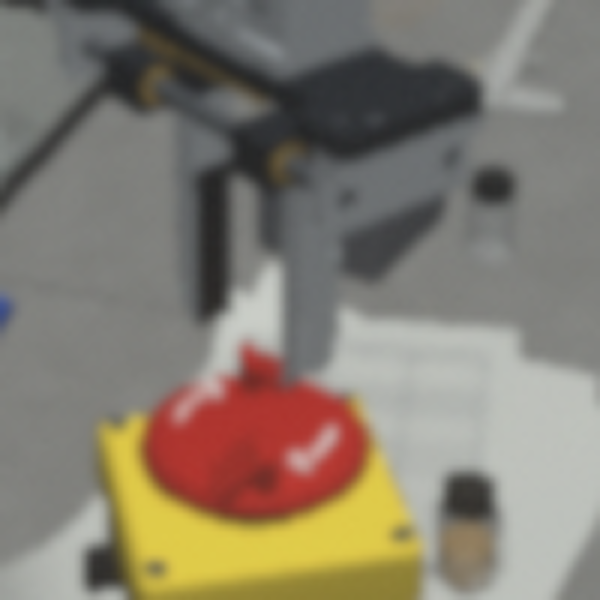

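The head has stayed down (the neck is hidden), and the fingers stand on the steep-face sides of both ridges. I'll lower them to z ≈ 92, 5 mm above the flat.

Emit:
arm_command:
  targets:
    - {"hand":0.15,"x":0,"y":0,"z":0.008,"yaw":0}
    - {"hand":0.15,"x":0,"y":0,"z":0.008,"yaw":0}
    - {"hand":0.15,"x":0,"y":0,"z":0.008,"yaw":0}
    - {"hand":0.15,"x":0,"y":0,"z":0.007,"yaw":0}
    - {"hand":0.15,"x":0,"y":0,"z":0,"yaw":0}
    - {"hand":0.15,"x":0,"y":0,"z":0,"yaw":0}

```text
clock: 6.6
eef_pos: [520.1, 161.8, 91.8]
eef_rot: [-3.141, 0.0, 0.997]
wrist_force: [-0.7, 0.4, 0.1]
finger_gap: 54.0
finger_force: 0.0
```

Emit:
arm_command:
  targets:
    - {"hand":0.15,"x":0,"y":0,"z":0,"yaw":0.07}
    - {"hand":0.15,"x":0,"y":0,"z":0,"yaw":0.07}
    - {"hand":0.15,"x":0,"y":0,"z":0,"yaw":0.07}
    - {"hand":0.15,"x":0,"y":0,"z":0,"yaw":0.07}
    - {"hand":0.15,"x":0,"y":0,"z":0,"yaw":0.07}
    - {"hand":0.15,"x":0,"y":0,"z":0,"yaw":0.07}
    - {"hand":0.15,"x":0,"y":0,"z":0,"yaw":0.07}
    - {"hand":0.15,"x":0,"y":0,"z":0,"yaw":0.07}
    - {"hand":0.15,"x":0,"y":0,"z":0,"yaw":0.07}

```text
clock: 7.5
eef_pos: [520.2, 161.9, 92.5]
eef_rot: [3.142, -0.0, 0.364]
wrist_force: [-1.8, 0.0, 2.8]
finger_gap: 53.7
finger_force: 2.2
```

Emit:
arm_command:
  targets:
    - {"hand":0.15,"x":0,"y":0,"z":0,"yaw":0.05}
    - {"hand":0.15,"x":0,"y":0,"z":0,"yaw":0.05}
    - {"hand":0.15,"x":0,"y":0,"z":0,"yaw":0.03}
    - {"hand":0.15,"x":0,"y":0,"z":0,"yaw":0}

```text
clock: 7.9
eef_pos: [520.1, 161.9, 92.5]
eef_rot: [-3.142, -0.0, 0.237]
wrist_force: [-3.7, -0.1, 3.6]
finger_gap: 54.0
finger_force: 4.9
```

An upward force of about 3.5 N suggests the latch has let go and the head is bearing on the fingertips. I'll turn a little more, then lift slowly with the twist held.

Emit:
arm_command:
  targets:
    - {"hand":0.15,"x":0,"y":0,"z":0,"yaw":0.04}
    - {"hand":0.15,"x":0,"y":0,"z":-0.001,"yaw":0}
    - {"hand":0.15,"x":0,"y":0,"z":-0.001,"yaw":0}
    - {"hand":0.15,"x":0,"y":0,"z":-0.001,"yaw":0}
    - {"hand":0.15,"x":0,"y":0,"z":-0.001,"yaw":0}
    - {"hand":0.15,"x":0,"y":0,"z":-0.001,"yaw":0}
    - {"hand":0.15,"x":0,"y":0,"z":-0.001,"yaw":0}
    - {"hand":0.15,"x":0,"y":0,"z":0,"yaw":0}

```text
clock: 8.7
eef_pos: [519.9, 161.8, 97.7]
eef_rot: [3.141, 0.001, 0.197]
wrist_force: [-3.4, 0.3, -2.8]
finger_gap: 54.2
finger_force: 2.0
```

```bash
python3 - <<'E'
from h import *
crop("side",195,150,100,100,6,"pics/e4.png")
E
```

```text
(no output)
```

View pics/e4.png

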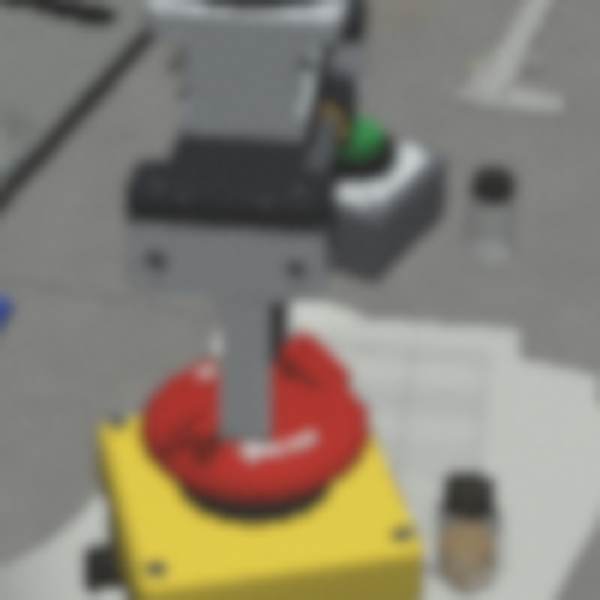

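The head is up (black neck visible) and turned. I'll turn back gently so it follows home, then lift off.

Emit:
arm_command:
  targets:
    - {"hand":0.15,"x":0,"y":0,"z":0,"yaw":-0.09}
    - {"hand":0.15,"x":0,"y":0,"z":0,"yaw":-0.09}
    - {"hand":0.15,"x":0,"y":0,"z":0,"yaw":-0.09}
    - {"hand":0.15,"x":0,"y":0,"z":0,"yaw":-0.09}
    - {"hand":0.15,"x":0,"y":0,"z":0,"yaw":-0.09}
    - {"hand":0.15,"x":0,"y":0,"z":0,"yaw":-0.09}
    - {"hand":0.15,"x":0,"y":0,"z":0,"yaw":-0.09}
    - {"hand":0.15,"x":0,"y":0,"z":0,"yaw":-0.09}
    - {"hand":0.15,"x":0,"y":0,"z":0,"yaw":-0.07}
    - {"hand":0.15,"x":0,"y":0,"z":0,"yaw":0}

```text
clock: 9.75
eef_pos: [520.6, 161.9, 98.3]
eef_rot: [3.14, -0.001, 0.988]
wrist_force: [0.6, -0.4, 0.3]
finger_gap: 53.9
finger_force: 0.0
```

Emit:
arm_command:
  targets:
    - {"hand":0.15,"x":0,"y":0,"z":-0.01,"yaw":0}
    - {"hand":0.15,"x":0,"y":0,"z":-0.02,"yaw":0}
    - {"hand":-1,"x":0,"y":0,"z":-0.02,"yaw":0}
    - {"hand":-1,"x":0,"y":0,"z":0,"yaw":0}
    - {"hand":-1,"x":0,"y":0,"z":0,"yaw":0}

```text
clock: 10.25
eef_pos: [520.2, 161.8, 148.1]
eef_rot: [3.141, -0.001, 0.986]
wrist_force: [-0.4, 0.3, 0.0]
finger_gap: 33.5
finger_force: 0.0
```

```bash
python3 - <<'E'
from h import *
crop("side",195,150,100,100,6,"pics/f5.png")
s=manip.read_state();p=s["eef_pos"];y=s["eef_rot"][2];print(p,y)
d=np.array([567.5,-139])-p[:2];print(d@[np.cos(y),np.sin(y)],d@[np.sin(y),-np.cos(y)])
# side check of green button: pixel of estimate at z=50,55
for z in(48,52,56,60):print(z,proj("side",[567.5,-139,z]))
im=camera("side").astype(int);g=(im[...,1]>im[...,0]+40)&(im[...,1]>im[...,2]+25);ys,xs=np.nonzero(g);k=(xs>230)&(xs<280)&(ys>150)&(ys<200);print(xs[k].mean(),xs[k].min(),xs[k].max(),ys[k].min(),ys[k].max())
E
```

```text
[519.87615782 161.77628123 147.43267629] 0.9859324148629405
-224.49096846813393 205.76250088084268
48 [253.7 175.2]
52 [253.8 174.1]
56 [253.8 173. ]
60 [253.8 171.8]<stdin>:7: RuntimeWarning: Mean of empty slice.
  ret = ret.dtype.type(ret / rcount)
Traceback (most recent call last):
ValueError: zero-size array to reduction operation minimum which has no identity
```

View pics/f5.png

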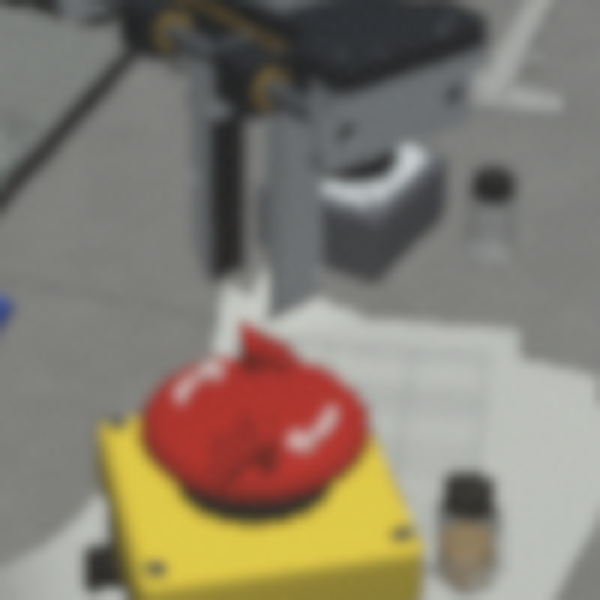

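The head is out and home, identical to the first picture. In the first side picture the green button sat at (254,174), which agrees with my estimate. Moving there now.

Emit:
arm_command:
  targets:
    - {"hand":-1,"x":-0.028,"y":0.0257,"z":0,"yaw":0}
    - {"hand":-1,"x":-0.028,"y":0.0257,"z":0,"yaw":0}
    - {"hand":-1,"x":-0.028,"y":0.0257,"z":0,"yaw":0}
    - {"hand":-1,"x":-0.028,"y":0.0257,"z":0,"yaw":0}
    - {"hand":-1,"x":-0.028,"y":0.0257,"z":0,"yaw":0}
    - {"hand":-1,"x":-0.028,"y":0.0257,"z":0,"yaw":0}
    - {"hand":-1,"x":-0.028,"y":0.0257,"z":0,"yaw":0}
    - {"hand":-1,"x":-0.028,"y":0.0257,"z":0,"yaw":0}
    - {"hand":-1,"x":0,"y":0,"z":0,"yaw":0}
    - {"hand":-1,"x":0,"y":0,"z":0,"yaw":0}

```text
clock: 11.35
eef_pos: [567.6, -138.7, 146.8]
eef_rot: [-3.14, 0.0, 0.985]
wrist_force: [0.4, 0.9, -0.7]
finger_gap: 0.2
finger_force: 0.0
```

Emit:
arm_command:
  targets:
    - {"hand":-1,"x":0,"y":0,"z":0.025,"yaw":0}
    - {"hand":-1,"x":0,"y":0,"z":0.025,"yaw":0}
    - {"hand":-1,"x":0,"y":0,"z":0.02,"yaw":0}
    - {"hand":-1,"x":0,"y":0,"z":0,"yaw":0}
    - {"hand":-1,"x":0,"y":0,"z":0,"yaw":0}

```text
clock: 11.85
eef_pos: [568.2, -137.5, 78.3]
eef_rot: [-3.141, 0.0, 0.988]
wrist_force: [-0.4, 0.8, 0.1]
finger_gap: 0.4
finger_force: 0.0
```

```bash
python3 - <<'E'
from h import *
crop("side",215,130,80,70,8,"pics/g6.png")
E
```

```text
(no output)
```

View pics/g6.png

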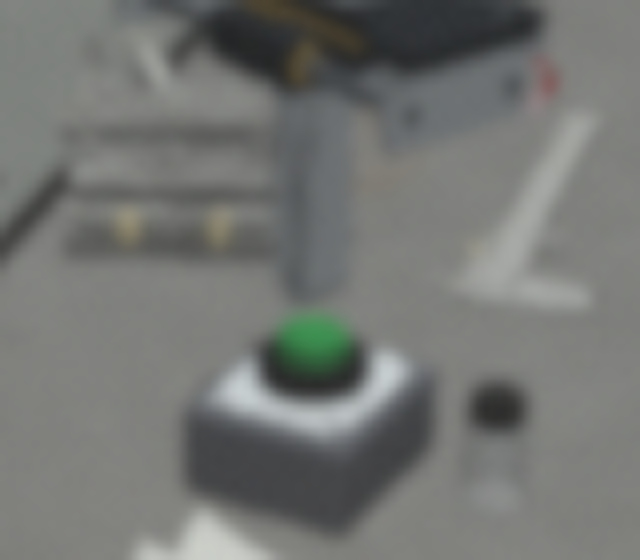

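The closed tip stands centred over the green button. I'll go down in steps.

Emit:
arm_command:
  targets:
    - {"hand":-1,"x":0,"y":0,"z":0.005,"yaw":0}
    - {"hand":-1,"x":0,"y":0,"z":0.005,"yaw":0}
    - {"hand":-1,"x":0,"y":0,"z":0.004,"yaw":0}
    - {"hand":-1,"x":0,"y":0,"z":0,"yaw":0}

```text
clock: 12.3
eef_pos: [568.2, -138.4, 63.7]
eef_rot: [3.142, -0.0, 0.987]
wrist_force: [-0.8, 0.1, 2.4]
finger_gap: 0.6
finger_force: 1.3
```

Emit:
arm_command:
  targets:
    - {"hand":-1,"x":0,"y":0,"z":0.002,"yaw":0}
    - {"hand":-1,"x":0,"y":0,"z":0.001,"yaw":0}
    - {"hand":-1,"x":0,"y":0,"z":0,"yaw":0}

```text
clock: 12.6
eef_pos: [568.2, -138.4, 61.1]
eef_rot: [3.141, -0.0, 0.987]
wrist_force: [-0.1, 1.1, 4.1]
finger_gap: 0.3
finger_force: 2.0
```

Emit:
arm_command:
  targets:
    - {"hand":-1,"x":0,"y":0,"z":0.001,"yaw":0}
    - {"hand":-1,"x":0,"y":0,"z":0.001,"yaw":0}
    - {"hand":-1,"x":0,"y":0,"z":0,"yaw":0}

```text
clock: 12.9
eef_pos: [568.3, -138.4, 59.7]
eef_rot: [3.141, -0.0, 0.987]
wrist_force: [-2.4, 2.0, 9.9]
finger_gap: 0.8
finger_force: 5.3
```

Emit:
arm_command:
  targets:
    - {"hand":-1,"x":0,"y":0,"z":0.001,"yaw":0}
    - {"hand":-1,"x":0,"y":0,"z":0,"yaw":0}
    - {"hand":-1,"x":0,"y":0,"z":0,"yaw":0}

```text
clock: 13.2
eef_pos: [568.4, -138.4, 59.5]
eef_rot: [3.141, -0.0, 0.987]
wrist_force: [-7.0, 2.8, 19.7]
finger_gap: 0.5
finger_force: 9.7
```

It hit a hard stop at 59.6 mm, past the spring force of about 5 N, so the button is fully in. Releasing and retreating.

Emit:
arm_command:
  targets:
    - {"hand":-1,"x":0,"y":0,"z":-0.005,"yaw":0}
    - {"hand":-1,"x":0,"y":0,"z":-0.02,"yaw":0}
    - {"hand":-1,"x":0,"y":0,"z":-0.03,"yaw":0}
    - {"hand":-1,"x":0,"y":0,"z":-0.03,"yaw":0}
    - {"hand":-1,"x":0,"y":0,"z":-0.02,"yaw":0}
    - {"hand":-1,"x":0,"y":0,"z":0,"yaw":0}
    - {"hand":-1,"x":0,"y":0,"z":0,"yaw":0}

```text
clock: 13.9
eef_pos: [567.8, -138.4, 162.0]
eef_rot: [-3.141, 0.0, 0.987]
wrist_force: [-0.7, 0.5, -0.2]
finger_gap: 0.9
finger_force: 0.0
```

```bash
python3 - <<'E'
from h import *
crop("side",190,140,110,110,5,"pics/i7.png")
E
```

```text
(no output)
```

View pics/i7.png

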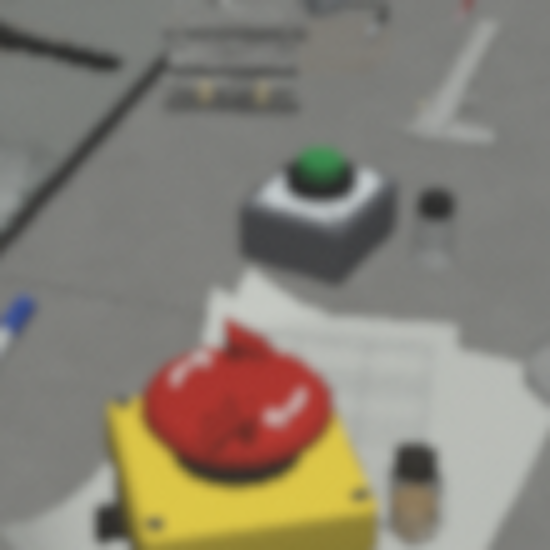

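The head is out and home, the green button is out again, both vials are in place, and the robot is clear of everything.

```bash
python3 -c "
from cell import manip
print(manip.sign_off())"
```

```text
the job is handed in; nothing more can be done
None
```

The job is done and handed in at about 14 s: the emergency stop was pressed until it latched, then released with a clockwise twist, and its head came back up and home; the green start button was then pressed fully in and let go, and no loose things were touched.

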